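Dial open the counter key box

TASK

Open the locked key box. Turn its dial by the crank knob clockwise, past the single stud twice and stop at it the third time; then counter-clockwise, past the pair of studs once and stop at it the second time; then clockwise to the three studs and feel slowly on beyond them until the dial comes up gently against a firm stop, without forcing it. Then pull the sliding lid by its knob fully open towards the front of the box, let go, and leave the goods around the box where they are.

Things in the scene. Friction and masses are not known exactly. Their poses are not given: they have to be found in the camera images.
- lockbox: Grey metal key box screwed to the counter, 112 (x) x 190 (y) x 60 (z) mm; origin at the centre of its underside, front = its -x side. Right part (y -95 to 15 mm): dial on the top, axis at x 0, y -40 mm. Left part: key compartment under a sliding lid. A three-wheel combination lock: a wrong count of passes, or a first or second stop over 8 degrees off, and it stays locked; begin again.
- mark_one (a point): foot of the single steel stud (7 mm wide, 4 mm high) on the box's top, 60 mm up, 48 mm from the dial's axis, 60 degrees counter-clockwise from box +x (beyond the dial, to the left). A number is reached when the crank knob is in line with the middle of its stud group, seen from the dial's axis. More than two passes in the first clockwise part do no harm.
- mark_two (a point): middle of the pair of like studs, 48 mm from the dial's axis, at 120 degrees counter-clockwise from box +x (left of the dial, nearer). Turning clockwise from above, the crank meets the groups in the order pair, one, three.
- mark_three (a point): middle of the three like studs, at 300 degrees counter-clockwise from box +x (beyond the dial, to the right). The lock is worn: the true place lies 8 to 48 degrees further on, clockwise. With the first two numbers right, a hidden spring latch drops into the dial there and holds it firmly both ways; otherwise only a soft click is felt, as at every earlier pass of it.
- dial (a joint): dial angle in rad, counted over the turns without end, growing counter-clockwise seen from above; 0 (and every full turn) has the crank knob at box +x. The dial is an aluminium disc of 40 mm radius, its top 70.5 mm above the counter; it turns against about 1 to 2 N at the crank and stays where it is left. Grip the crank firmly (about 35 N); a light grip works loose.
- dial_axis (a point): point on the dial's axis at the top of the disc, 70.5 mm above the counter; does not move
- crank (a point): middle of the upright black crank knob, a smooth cylinder 15 mm in diameter, 36 mm tall (72.5 to 108.5 mm above the counter), 30 mm from the dial's axis; it spins freely on its pin, so it can be held without turning the hand while the dial is cranked round and round. Its own orientation means nothing.
- lid (a joint): how far the sliding lid is open, m: 0 shut, 0.060 fully open; it slides along box -x (to the front) against about 1.5 N, and is blocked within 1 mm while the lock is locked
- lid_knob (a point): middle of the round knob on the lid, 18 mm in diameter, from 56 to 84 mm above the counter; this point is 71 mm up. With the lid shut it is at box x +25, y +53.5 mm
- lock_case: the lock's works, fixed inside the right part of the box; origin on the dial's axis at counter height. The contact force on it (latch against dial, wheels or lid) must never exceed 14 N: about 13 N pushed at the crank against the stop, or 14 N pulled at the locked lid. 5 N at the crank is enough to know the stop; the latch needs no push to drop.
- bar_center (a point): middle of a loose wrapped pastry bar, 57 x 101 x 25 mm, lying behind the box
- stamp_center (a point): middle of a loose wooden hand stamp, 26 x 34 x 62 mm, standing right of the box
- tags_center (a point): middle of a loose stack of labels, 31 x 45 x 10 mm, lying behind the box

How it is judged:
By the outcome, as a careful person would: the job done as asked, in the order asked, and still so for the second after the job is handed in, with the robot touching nothing.
It also fails if it takes over 72 s, if anything falls off the work surface, if the arm or the gripper's body presses on something with over 40 N, if the wrist force passes 120 N, or if a joint passes its speed limit or range.

ROBOT

A 6-joint arm with a two-finger parallel gripper is mounted at the origin on a cart in front of the work surface, level with it; the furniture and walls round the work are solid. World frame = base frame: x ahead of the robot, y to its left, z up, the work surface at z = 0. Lengths are in mm, angles in rad, forces in N, time in s.
With the tool pointing down it reaches from about 400 to 925 mm from the base axis. Payload 12.5 kg.
Tool frame: the origin (TCP) lies on the centre line of the jaws, within the pads' length; the fingertips stand 25 mm ahead of it and the grasp point (between the pads) lies 6 mm ahead of it (env.tip_extent is the distance from the TCP to the fingertips, in mm); x points along the fingers, z is the direction in which the jaws open and shut, and the axes are right-handed (so a half turn about x gives the same grasp; the last joint's range is limited). The gripper opens to 95 mm and grips with 3 to 60 N. Pads are 20 mm wide; open, the fingers measure 119 mm over their backs; the gripper's body (75 mm by 180 mm) begins 59 mm behind the grasp point.
Start: joints at [1.115, 0.491, 1.559, -0, 1.092, -0.106], TCP at [214.177, 587.173, 239.661] pointing down, gripper open.
Joint ranges: [-3.1, 3.1], [-0.84, 2.19], [0.05, 2.79], [-1.13, 4.28], [0.06, 2.93], [-2.69, 2.69]. Speed limits (rad/s): [2.22, 2.22, 2.79, 3.14, 3.14, 3.14].

INTERFACE

Orientations are given as [roll, pitch, yaw] about the fixed x, y, z axes, in that order (R = Rz(yaw) Ry(pitch) Rx(roll)).
In Python, from cell import env gives the robot as it stands.
- The arm moves only by the tool step_arm, never from a script. Its argument "rows" is a list of rows, each a list of 6 numbers: the shift along the tool's x, y, z in mm, then the turn, a rotation vector about the tool's x, y, z in rad. In form: [[x, y, z, wx, wy, wz], ...]. A call has 1 to 8 rows; each row shifts and turns the pose as measured when the row begins, along the tool's axes as they then stand; what a row does not reach is not made up. A row lasts 1/8 s, in which the tool goes at most 62.5 mm and 10.7 degrees, less where a joint would pass 70% of its speed; a pose out of reach is approached as far as the arm can. A call is refused whole if a number of a shift passes 62.5 or a number of a turn 0.188, either way. A call with a gripper value outside its range is refused whole. "grip" is the finger opening in mm, from 0 to 95.1, set as the call begins (left out, the last holds). The fingers move at their own pace and stop on an object; the grip force is fixed at half the most. Time passes only in rows, so rows that do not move let the fingers close. It gives the time, the measured TCP pose, the force and the opening at its end, in the units of the state.
- env.state(): the state, without advancing time (a new reading comes with each control period).
- env.read_camera(name): name is "scene" or "side" or "wrist"; returns the picture (400x640x3 uint8, red, green, blue); there is no depth.
- env.get_calibration(name): a dict with "fx", "fy", "cx", "cy" (pixels), "pose" (4x4, takes a point from camera to world coordinates); the wrist camera has in their place "hand_eye" (4x4, takes a point from camera to tool coordinates, whose origin is the TCP and whose axes are the tool frame's). Camera axes: x right, y down, z forward; pixel columns grow to the right and rows downward; lengths in mm; the calibration is good to about 2 mm. The wrist camera is an equidistant fisheye: a pixel r from the principal point sees the ray r / f radians off the axis. A picture is of the moment at which its call begins: read the wrist's pose just before it. get_calibration takes no time and is no camera call.
- env.job_done(): hands the job in, once; it reports no verdict.
The state is a dict: "t": time; "joints": joint angles; "qvel": joint speeds; "tau": joint torques, N m; "eef_pos": TCP position; "tcp_rot": TCP orientation; "ft_force": force on the tool from outside, world axes, zero at the start; "moment": the same for the moment, N m; "opening": opening from 0.0 (shut) to 1.0 (fully open).
Only numpy, scipy, OpenCV 4.12 (cv2) and the standard library are available. Lean on these libraries where they do the work, as an engineer would, in place of code of your own. Each camera call takes 0.05 s, during which the arm holds its last target.

## Working session

There is one attempt and no reset: what is moved stays moved. The work goes in short steps, Python scripts to look and compute and a tool call to move; the robot and the scene stay as the last step left them, time stands still between calls to the robot, and variables do not carry over. Pictures are saved under pics/ and viewed, and the job is handed in when it is done.

Besides the shell and the picture viewer there is one more tool, called after "Emit:" by a JSON object that holds its "op" and its "data". step_arm: Moves the arm, as the interface text tells. Its arguments: {"type":"object","properties":{"rows":{"type":"array","items":{"type":"array","items":{"type":"number"}}},"grip":{"type":"number"}},"required":["rows"]}

```bash
ls; mkdir -p pics
python3 - <<'E'
from cell import env
import cv2, numpy as np
print(env.state()); 
for n in ("scene","side","wrist"):
    print(n, env.get_calibration(n))
    im=env.read_camera(n); cv2.imwrite(f"pics/{n}0.png", im[:,:,::-1])
E
```

```text
pics
{'t': 0.0, 'joints': array([ 1.11539739e+00,  4.91597090e-01,  1.55942366e+00, -4.64501855e-06,
        1.09172580e+00, -1.05593606e-01]), 'qvel': array([ 1.66985443e-04, -3.10787640e-04,  6.11310790e-05, -1.22793463e-03,
       -9.54206257e-06, -1.10078038e-04]), 'tau': array([ 6.81412330e-04, -6.12637997e+01, -2.58183199e+01,  6.93206163e-02,
        4.82040457e-02, -6.25185066e-05]), 'eef_pos': array([214.0802693 , 586.96973255, 239.04730199]), 'tcp_rot': array([ 3.03956921,  1.56964242, -2.02262296]), 'ft_force': array([0.49260743, 0.08857156, 0.3757559 ]), 'moment': array([-0.0285707 ,  0.03477753, -0.01613134]), 'opening': 1.0052953508264406}
scene {'fx': 479.1038245667752, 'fy': 479.1038245667752, 'cx': 328.63229383075594, 'cy': 210.98956858839554, 'pose': array([[ 7.49259423e-01, -4.54545443e-01,  4.81662492e-01,
         8.59067991e+01],
       [-6.62265277e-01, -5.09980287e-01,  5.48930606e-01,
        -7.22501821e+02],
       [-3.87552986e-03, -7.30279773e-01, -6.83137199e-01,
         6.81779348e+02],
       [ 0.00000000e+00,  0.00000000e+00,  0.00000000e+00,
       
[... 241 characters left out ...]
e-02,  4.73380100e-01, -8.78231661e-01,
         4.57470929e+02],
       [-1.17391464e-02, -8.80586175e-01, -4.73740627e-01,
         4.90039967e+02],
       [ 0.00000000e+00,  0.00000000e+00,  0.00000000e+00,
         1.00000000e+00]])}
wrist {'fx': 309.70691628693146, 'fy': 309.70691628693146, 'cx': 321.126251165074, 'cy': 200.72792800724136, 'hand_eye': array([[-1.78771887e-04, -2.69825749e-01,  9.62909151e-01,
        -1.44721318e+02],
       [ 3.57874664e-04, -9.62909122e-01, -2.69825674e-01,
         7.60327859e+01],
       [ 9.99999920e-01,  2.96363544e-04,  2.68704880e-04,
         4.75044648e-01],
       [ 0.00000000e+00,  0.00000000e+00,  0.00000000e+00,
         1.00000000e+00]])}
```

View pics/scene0.png

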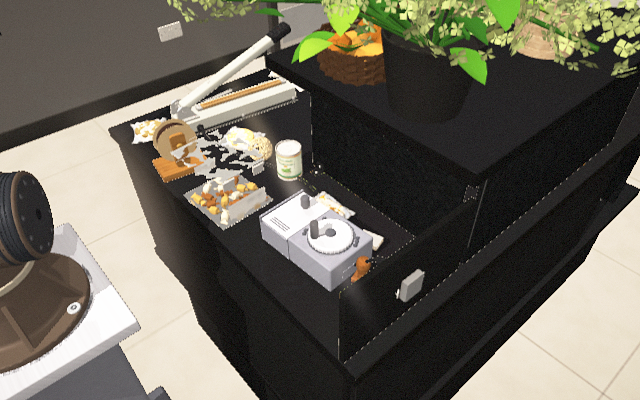

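View pics/side0.png

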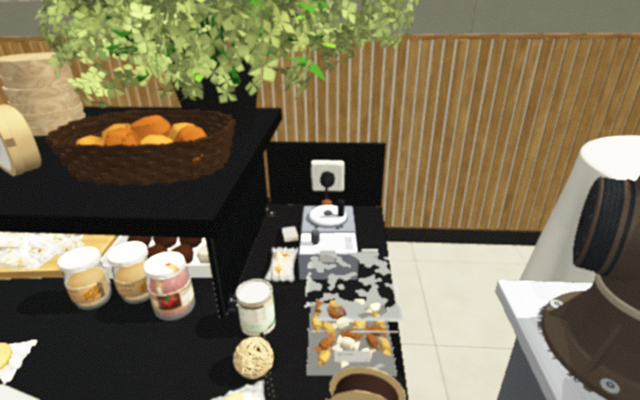

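View pics/wrist0.png

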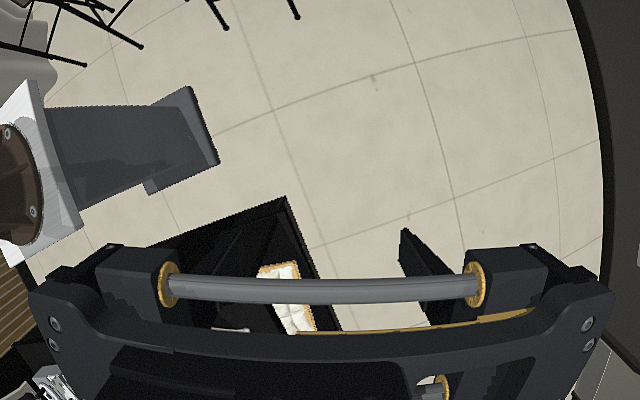

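Run:
```python
import cv2
a=cv2.imread("pics/scene0.png")[175:300,240:400]; cv2.imwrite("pics/scene0z.png",cv2.resize(a,None,fx=5,fy=5,interpolation=cv2.INTER_CUBIC)[:600])
a=cv2.imread("pics/side0.png")[190:290,260:400]; cv2.imwrite("pics/side0z.png",cv2.resize(a,None,fx=5,fy=5,interpolation=cv2.INTER_CUBIC))
```

```text
(no output)
```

View pics/scene0z.png

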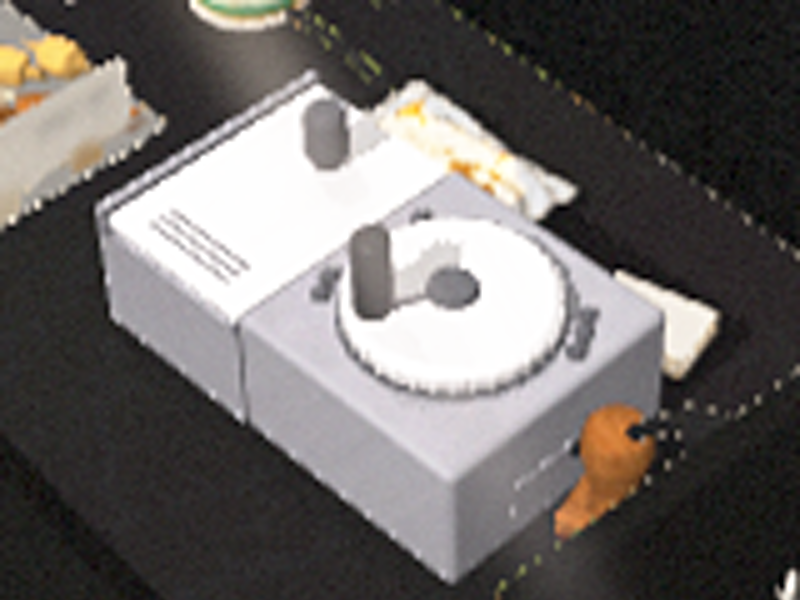

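View pics/side0z.png

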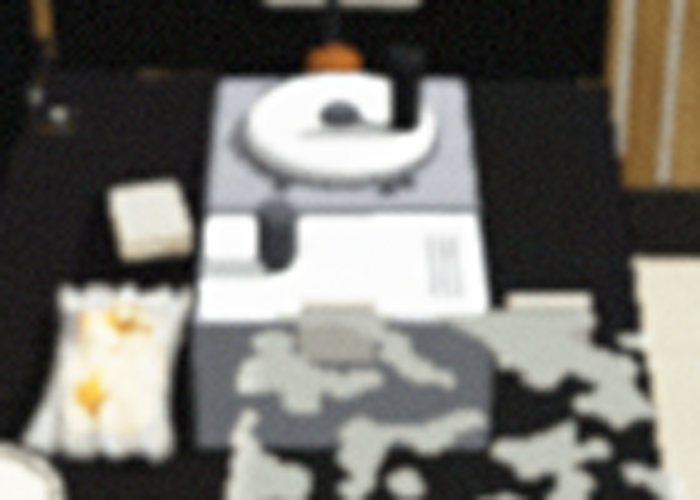

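```bash
cat > h.py <<'E'
from cell import env
import cv2, numpy as np
from scipy.spatial.transform import Rotation as Rn
def cast(n,u,v,z,st=None):
    c=env.get_calibration(n)
    if n=="wrist":
        st=st or env.state()
        d=np.array([(u-c['cx'])/c['fx'],(v-c['cy'])/c['fy']]); r=np.hypot(*d)
        ray=np.array([*(d/r*np.sin(r)),np.cos(r)])
        T=np.eye(4); T[:3,:3]=Rn.from_euler('xyz',st['tcp_rot']).as_matrix(); T[:3,3]=st['eef_pos']
        P=T@c['hand_eye']
    else:
        P=c['pose']; ray=np.array([(u-c['cx'])/c['fx'],(v-c['cy'])/c['fy'],1])
    w=P[:3,:3]@ray; o=P[:3,3]
    return (o+w*(z-o[2])/w[2]).round(1)
def proj(n,p,st=None):
    c=env.get_calibration(n)
    if n=="wrist":
        st=st or env.state()
        T=np.eye(4); T[:3,:3]=Rn.from_euler('xyz',st['tcp_rot']).as_matrix(); T[:3,3]=st['eef_pos']
        P=T@c['hand_eye']
    else: P=c['pose']
    q=P[:3,:3].T@(np.array(p,float)-P[:3,3])
    if n=="wrist":
        r=np.hypot(q[0],q[1]); th=np.arctan2(r,q[2])
        return np.array([c['cx']+c['fx']*th*q[0]/r,c['cy']+c['fy']*th*q[1]/r])
    return np.array([c['cx']+c['fx']*q[0]/q[2],c['cy']+c['fy']*q[1]/q[2]])
def s0(u,v): return u/5+240-.4,v/5+175-.4
def d0(u,v): return u/5+260-.4,v/5+190-.4
E
python3 - <<'E'
from h import *
for k,u,v,z in [("FR",451,480,60),("BR",663,318,60),("FL",97,212,60),("BL",313,72,60),("cap",454,285,75),("discbase",452,308,66),("three",583,333,62),("one",422,213,62),("pair",326,284,62),("lidknobtop",327,110,84),("cranktop",370,235,108.5),("crankbot",374,305,72.5),("cutFR?",243,325,60),("notch",450,175,60)]:
    print(k,cast("scene",*s0(u,v),z))
for k,u,v,z in [("BR",218,78,60),("FR",467,80,60),("BL",197,318,60),("FL",490,315,60),("cap",340,113,75),("cranktop",405,50,108.5),("lidknobtop",277,207,84),("one",282,183,62),("pair",397,183,62)]:
    print('side',k,cast("side",*d0(u,v),z))
print(cast("scene",343,362,150))
E
```

```text
FR [ 428.9 -333.8   60. ]
BR [ 535.3 -328.2   60. ]
FL [ 415.8 -148.3   60. ]
BL [ 527.5 -139.5   60. ]
cap [ 480.7 -277.1   75. ]
discbase [ 478.4 -278.6   66. ]
three [ 507.5 -315.8   62. ]
one [ 505.2 -231.4   62. ]
pair [ 454.8 -236.3   62. ]
lidknobtop [ 500.4 -182.7   84. ]
cranktop [ 453.3 -264.6  108.5]
crankbot [ 454.6 -263.8   72.5]
cutFR? [ 420.8 -230.9   60. ]
notch [ 528.3 -221.2   60. ]
side BR [ 539.1 -326.4   60. ]
side FR [ 425.5 -329.8   60. ]
side BL [ 526.7 -139.7   60. ]
side FL [ 417.5 -147.3   60. ]
side cap [ 480.2 -270.5   75. ]
side cranktop [ 452.7 -265.8  108.5]
side lidknobtop [ 499.6 -180.5   84. ]
side one [ 502.3 -233.6   62. ]
side pair [ 454.8 -236.    62. ]
[ 296.  -508.1  150. ]
```

Run:
```python
from h import *
for k,u,v in [("panel base L",275,208),("panel base R",383,207)]: print(k,cast("side",u,v,0))
# panel plane y=yp : solve height of top
c=env.get_calibration("side");P=c['pose']
for (u,v) in [(275,143),(383,143)]:
    w=P[:3,:3]@np.array([(u-c['cx'])/c['fx'],(v-c['cy'])/c['fy'],1]);o=P[:3,3]
    for yp in (-360,-380,-400): print(u,yp,(o+w*(yp-o[1])/w[1]).round())
for z in (100,150,200,250): print(z,"panel top front",cast("scene",340,290,z),"shelf corner",cast("scene",475,183,z),cast("side",282,112,z),"shelf low",cast("side",208,213,z))
for k,u,v,z in [("frontR",340,360,0),("shelf base",313,172,0),("shelf base2",420,255,0)]: print(k,cast("scene",u,v,z))
a=cv2.imread("pics/scene0.png")[120:380,260:500]; cv2.imwrite("pics/sz2.png",cv2.resize(a,None,fx=3.3,fy=2.3,interpolation=cv2.INTER_CUBIC))
```

```text
panel base L [ 624.1 -417.4    0. ]
panel base R [ 346.7 -435.8    0. ]
275 -360 [ 601. -360.  197.]
275 -380 [ 605. -380.  189.]
275 -400 [ 609. -400.  182.]
383 -360 [ 364. -360.  200.]
383 -380 [ 363. -380.  192.]
383 -400 [ 361. -400.  185.]
100 panel top front [ 393.2 -397.4  100. ] shelf corner [ 754.2 -381.2  100. ] [ 685.9 -964.6  100. ] shelf low [ 718. -212.  100.]
150 panel top front [ 366.8 -425.3  150. ] shelf corner [ 696.8 -410.6  150. ] [ 654.3 -782.3  150. ] shelf low [ 682.2 -126.2  150. ]
200 panel top front [ 340.4 -453.3  200. ] shelf corner [ 639.4 -439.9  200. ] [ 622.7 -600.   200. ] shelf low [646.5 -40.3 200. ]
250 panel top front [ 314.  -481.2  250. ] shelf corner [ 581.9 -469.2  250. ] [ 591.1 -417.7  250. ] shelf low [610.8  45.5 250. ]
frontR [ 354.1 -442.     0. ]
shelf base [626.2 -53.3   0. ]
shelf base2 [ 615.  -381.3    0. ]
```

View pics/sz2.png

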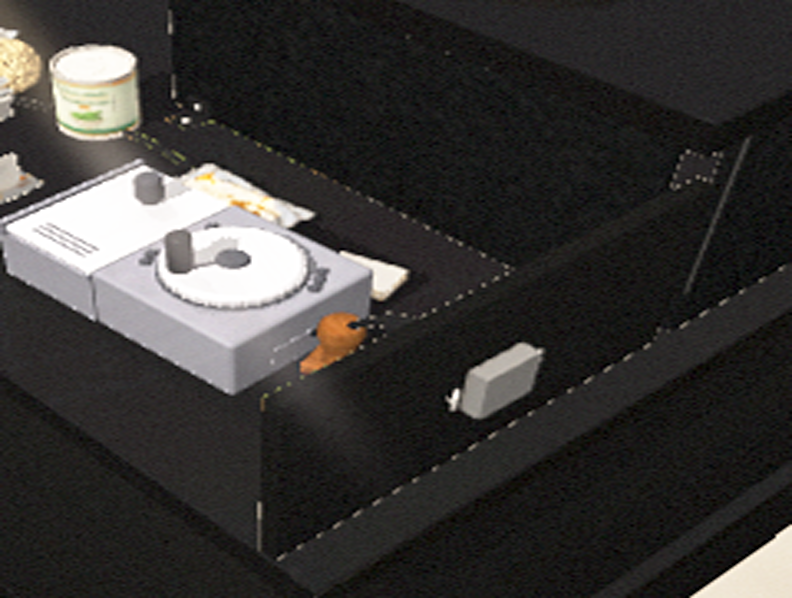

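Run:
```python
from h import *
for k,u,v,z in [("lever base",180,115,0),("slicer end",300,90,0),("lever tip",280,35,150),("lever tip",280,35,250),("lever tip",280,35,350),("wood front",175,178,0),("wood top",175,122,150),("can",289,178,0),("bin l",185,190,0),("bin r",272,200,0),("shelf corner front",265,65,250),("shelf corner front",265,65,280)]: print(k,z,cast("scene",u,v,z))
for k,u,v,z in [("can",257,330,0),("woodside",365,375,0),("woodside",365,375,150)]: print("side",k,cast("side",u,v,z))
st=env.state();R=Rn.from_euler('xyz',st['tcp_rot']).as_matrix();print(R.round(3))
for z in (230,250,270,290,310): print(z, cast("side",282,112,z),cast("side",208,213,z),cast("scene",475,183,z))
```

```text
lever base 0 [519.1 367.8   0. ]
slicer end 0 [840.4 258.5   0. ]
lever tip 150 [820.5 308.4 150. ]
lever tip 250 [682.4 114.5 250. ]
lever tip 350 [544.2 -79.3 350. ]
wood front 0 [380.3 137.2   0. ]
wood top 150 [403.1 110.8 150. ]
can 0 [572.  -33.9   0. ]
bin l 0 [376.4  85.    0. ]
bin r 0 [499.  -68.4   0. ]
shelf corner front 250 [574.5  21.  250. ]
shelf corner front 280 [540.6 -30.6 280. ]
side can [582.7  -4.8   0. ]
side woodside [407.9  71.3   0. ]
side woodside [417.5 189.5 150. ]
[[-0.    -0.939  0.343]
 [-0.001  0.343  0.939]
 [-1.     0.    -0.001]]
230 [ 603.7 -490.6  230. ] [625.1  11.2 230. ] [ 604.9 -457.5  230. ]
250 [ 591.1 -417.7  250. ] [610.8  45.5 250. ] [ 581.9 -469.2  250. ]
270 [ 578.4 -344.8  270. ] [596.5  79.8 270. ] [ 558.9 -480.9  270. ]
290 [ 565.8 -271.9  290. ] [582.2 114.1 290. ] [ 536.  -492.7  290. ]
310 [ 553.1 -198.9  310. ] [568.  148.5 310. ] [ 513.  -504.4  310. ]
```

Emit:
{"op": "step_arm", "data": {"rows": [[0,-42,-45,0,0,0],[0,-42,-45,0,0,0],[0,-42,-45,0,0,0],[0,-42,-45,0,0,0],[0,-42,-45,0,0,0],[0,-42,-45,0,0,0],[0,-42,-45,0,0,0],[0,-42,-45,0,0,0]], "grip": 40}}

```text
t: 1.15
eef_pos: [408.6, 127.6, 238.3]
tcp_rot: [-2.209, 1.57, -0.981]
ft_force: [1.1, 0.5, 0.1]
opening: 0.42
```

Emit:
{"op": "step_arm", "data": {"rows": [[0,0,0,-0.175,0,0],[0,0,0,-0.175,0,0],[0,0,-50,0,0,0],[0,0,-50,0,0,0],[0,0,-50,0,0,0],[0,0,-50,0,0,0],[0,0,-50,0,0,0],[0,0,0,0,0,0]]}}

```text
t: 2.15
eef_pos: [412.9, -134.6, 238.3]
tcp_rot: [-2.325, 1.569, -0.742]
ft_force: [-0.1, 0.4, -1.4]
opening: 0.424
```

Run:
```python
from h import *
st=env.state();print(st['t'],st['eef_pos'],st['joints']);R=Rn.from_euler('xyz',st['tcp_rot']).as_matrix();print(R.round(3))
im=env.read_camera("wrist"); cv2.imwrite("pics/w1.png",im[:,:,::-1])
```

```text
2.15 [ 412.91544992 -134.61999643  238.34363753] [-4.67163984e-01  2.20998481e-01  2.00304592e+00 -6.96851913e-04
  9.15590773e-01 -2.04985501e+00]
[[ 0.001 -1.    -0.012]
 [-0.001 -0.012  1.   ]
 [-1.    -0.001 -0.001]]
```

View pics/w1.png

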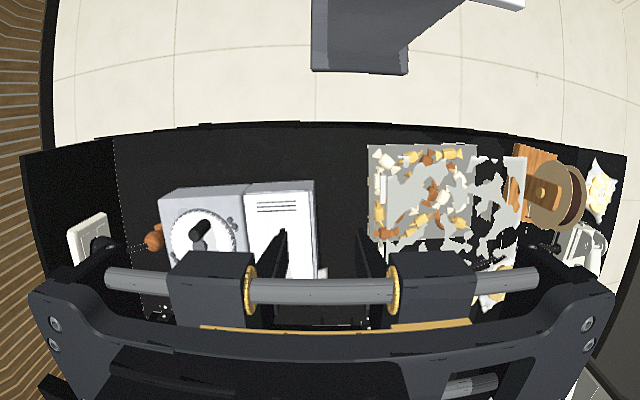

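Run:
```python
import cv2
a=cv2.imread("pics/w1.png")[170:320,90:330]; cv2.imwrite("pics/w1z.png",cv2.resize(a,None,fx=3.33,fy=3.33,interpolation=cv2.INTER_CUBIC))
```

```text
(no output)
```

View pics/w1z.png

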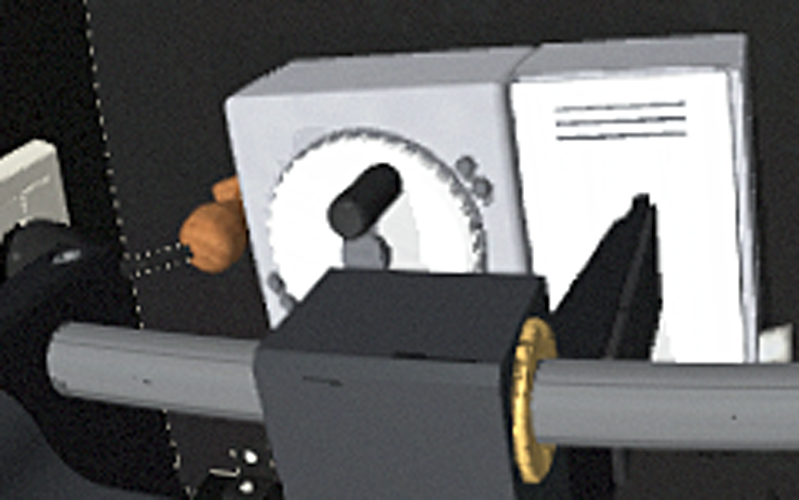

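```bash
python3 - <<'E'
from h import *
st=env.state()
def z1(u,v): return 90+u/3.33-.3,170+v/3.33-.3
for k,u,v,z in [("panel foot",90,0,0),("panel foot2",170,460,0),("crank top",350,213,108.5),("pair",476,180,62),("FRtop",230,98,60),("FLtop",745,38,60),("cap",366,250,75),("crankbot",385,180,74),("stamp top",205,238,62)]:
    print(k,cast("wrist",*z1(u,v),z,st))
# plug head triangulate
def ray(n,u,v):
    a=cast(n,u,v,0,st);b=cast(n,u,v,200,st);return a,(b-a)/np.linalg.norm(b-a)
def tri(p,q):
    (a,d),(b,e)=ray(*p),ray(*q)
    s=np.linalg.lstsq(np.c_[d,-e],b-a,rcond=None)[0];return (a+d*s[0]).round(),(b+e*s[1]).round()
print("plugtip",tri(("wrist",*z1(95,250)),("side",327,180)))
print("plate",tri(("wrist",*z1(50,150)),("side",344,163)))
print("stamp",tri(("wrist",*z1(205,238)),("scene",361,266)))
E
python3 - <<'E'
import cv2
a=cv2.imread("pics/side0.png")[140:240,270:390]; cv2.imwrite("pics/side1z.png",cv2.resize(a,None,fx=6,fy=6,interpolation=cv2.INTER_CUBIC))
E
```

```text
panel foot [ 401.2 -433.2    0. ]
panel foot2 [ 640.7 -441.     0. ]
crank top [ 450.3 -260.1  108.5]
pair [ 455.5 -232.6   62. ]
FRtop [ 428.2 -326.4   60. ]
FLtop [ 405.9 -141.1   60. ]
cap [ 477.7 -271.3   75. ]
crankbot [ 452.  -261.4   74. ]
stamp top [ 482.9 -345.9   62. ]
plugtip (array([ 477., -378.,   92.]), array([ 487., -381.,   99.]))
plate (array([ 422., -348.,  140.]), array([ 448., -353.,  154.]))
stamp (array([ 489., -354.,   49.]), array([ 483., -353.,   46.]))
```

View pics/side1z.png

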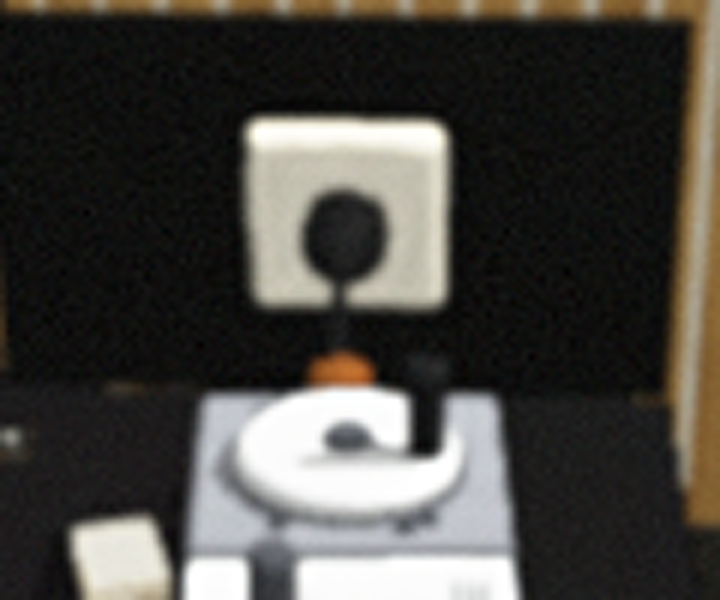

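Emit:
{"op": "step_arm", "data": {"rows": [[0,-12.5,-43.5,-0.006,0,0],[0,-12.5,-43.5,-0.006,0,0],[0,-12.5,-43.5,0,0,0],[0,0,0,0,0,0],[45,0,0,0,0,0],[30,0,0,0,0,0],[0,0,0,0,0,0]]}}

```text
t: 3.08
eef_pos: [454.9, -256.6, 162.1]
tcp_rot: [-0.192, 1.569, 1.414]
ft_force: [0.6, -0.6, 0.6]
opening: 0.423
```

Run:
```python
from h import *
st=env.state();print(st['t'],st['eef_pos'],st['joints'],st['opening']);R=Rn.from_euler('xyz',st['tcp_rot']).as_matrix();print(R.round(3))
for n in("scene","side"):
    im=env.read_camera(n); cv2.imwrite(f"pics/{n}2.png",im[:,:,::-1])
    a=im[130:310,220:400] if n=="scene" else im[100:280,260:440]
    cv2.imwrite(f"pics/{n}2z.png",cv2.resize(a,None,fx=3.3,fy=3.3,interpolation=cv2.INTER_CUBIC)[:,:,::-1])
```

```text
3.075 [ 454.86776123 -256.59684586  162.09561618] [-6.40733956e-01  4.46145273e-01  1.89482991e+00  1.74804438e-03
  8.01277483e-01 -2.24703578e+00] 0.4228341450122365
[[ 0.    -0.999 -0.034]
 [ 0.001 -0.034  0.999]
 [-1.    -0.     0.001]]
```

View pics/scene2z.png

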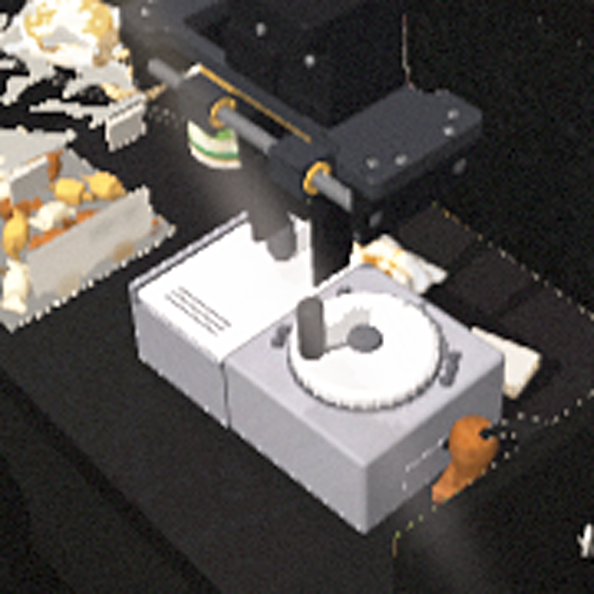

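View pics/side2z.png

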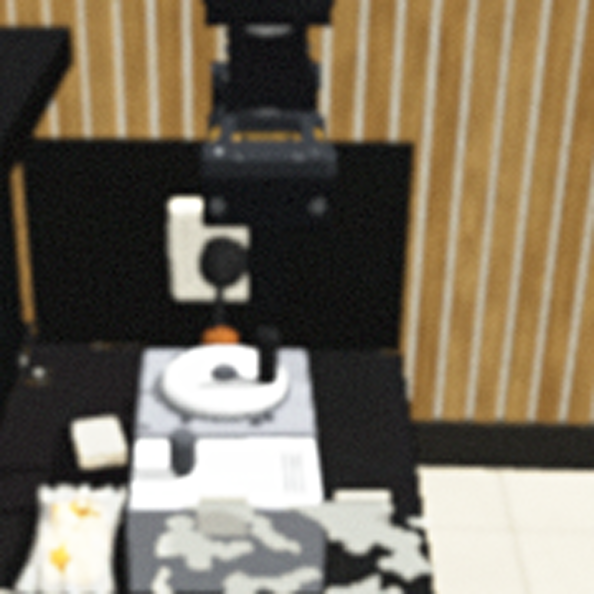

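Run:
```python
from h import *
for y in (-256.6-20,-256.6+20,-256.6): print((proj("scene",(454.9,y,137))-[220,130])*3.3,(proj("side",(454.9,y,137))-[260,100])*3.3)
```

```text
[325.21598368 272.66934192] [263.46828331 280.40018181]
[274.82231593 233.02930285] [261.7110973  309.30718843]
[299.6757864  252.57923013] [262.60909241 294.53450621]
```

Emit:
{"op": "step_arm", "data": {"rows": [[0,2.6,-7.3,0.03,0,0],[30,0,0,0,0,0],[27,0,0,0,0,0],[0,0,0,0,0,0]]}}

```text
t: 3.68
eef_pos: [455.3, -266.9, 111.2]
tcp_rot: [-2.126, 1.559, -0.555]
ft_force: [0.0, 0.0, 0.6]
opening: 0.42
```

Run:
```python
from h import *
st=env.state();print(st['t'],st['eef_pos'],st['ft_force'],st['opening']);R=Rn.from_euler('xyz',st['tcp_rot']).as_matrix();print(R.round(3))
for n in("scene","side"):
    im=env.read_camera(n); cv2.imwrite(f"pics/{n}3.png",im[:,:,::-1])
    a=im[150:300,230:400] if n=="scene" else im[150:270,290:400]
    cv2.imwrite(f"pics/{n}3z.png",cv2.resize(a,None,fx=4,fy=4,interpolation=cv2.INTER_CUBIC)[:,:,::-1])
```

```text
3.675 [ 455.31644789 -266.85739929  111.15680278] [0.02947811 0.00510529 0.61527893] 0.419757826477939
[[ 0.01  -1.     0.   ]
 [-0.006  0.     1.   ]
 [-1.    -0.01  -0.006]]
```

View pics/scene3z.png

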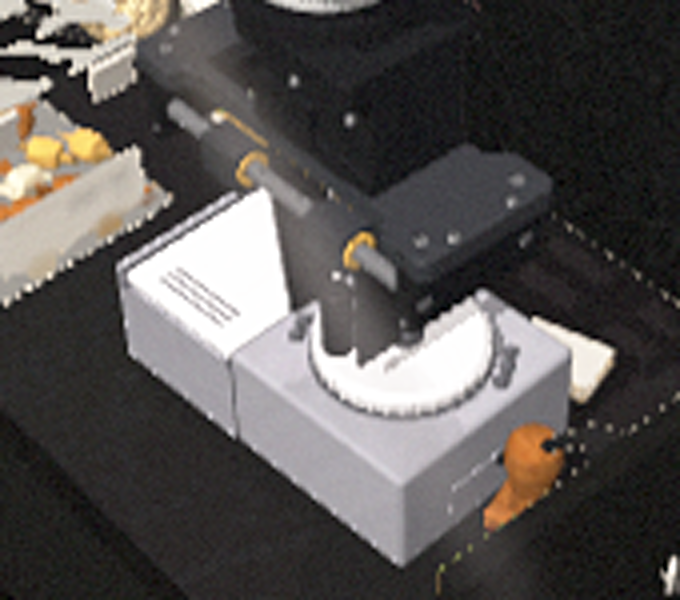

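View pics/side3z.png

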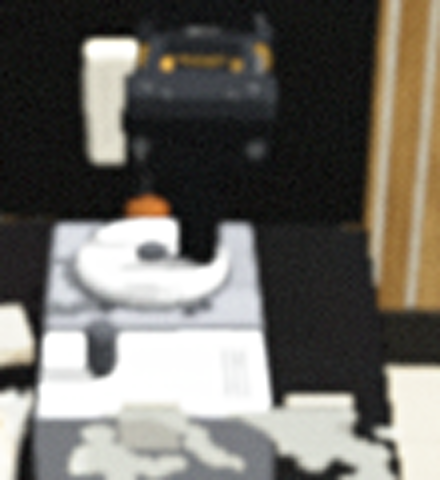

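Emit:
{"op": "step_arm", "data": {"rows": [[5,2.5,2,0,0,0],[0,0,0,0,0,0]]}}

```text
t: 4.03
eef_pos: [453.9, -265.7, 109.3]
tcp_rot: [-2.158, 1.553, -0.588]
ft_force: [0.4, 0.1, 0.3]
opening: 0.42
```

Emit:
{"op": "step_arm", "data": {"rows": [[0,0,0,0,0,0],[0,0,0,0,0,0],[0,0,0,0,0,0],[0,0,0,0,0,0]], "grip": 0}}

```text
t: 4.53
eef_pos: [454.0, -265.7, 110.1]
tcp_rot: [-2.16, 1.552, -0.59]
ft_force: [-0.4, -0.1, 0.3]
opening: 0.149
```

Run:
```python
from h import *
st=env.state();print(st['t'],st['eef_pos'],st['ft_force'],st['opening'],st['opening']*95.1);R=Rn.from_euler('xyz',st['tcp_rot']).as_matrix();print(R.round(3))
```

```text
4.525 [ 454.03668933 -265.72896162  110.08407332] [-0.36795951 -0.09034727  0.25176508] 0.14911132894785528 14.180487382941037
[[ 0.016 -1.     0.   ]
 [-0.01   0.     1.   ]
 [-1.    -0.016 -0.01 ]]
```

Emit:
{"op": "step_arm", "data": {"rows": [[0,0,0,0,0,0],[6,1,0,0,-0.01,0.016],[3,0,0,0,0,0]], "grip": 28}}

```text
t: 4.9
eef_pos: [453.2, -265.9, 100.6]
tcp_rot: [1.57, 1.57, 3.141]
ft_force: [-0.7, -1.2, -0.5]
opening: 0.292
```

Emit:
{"op": "step_arm", "data": {"rows": [[0,0,0,0,0,0],[0,0,0,0,0,0],[0,0,0,0,0,0]], "grip": 0}}

```text
t: 5.28
eef_pos: [453.2, -265.9, 100.1]
tcp_rot: [1.357, 1.569, 2.927]
ft_force: [-1.0, -0.2, 0.2]
opening: 0.148
```

Run:
```python
from h import *
st=env.state();print(st['t'],st['eef_pos'],st['ft_force'],st['opening']*95.1);R=Rn.from_euler('xyz',st['tcp_rot']).as_matrix();print(R.round(3))
c=env.get_calibration
```

```text
5.275 [ 453.17145836 -265.85550822  100.12059884] [-0.99000659 -0.18421225  0.1933948 ] 14.081340536034006
[[-0.002 -1.     0.   ]
 [ 0.     0.     1.   ]
 [-1.     0.002  0.   ]]
```

```bash
cat > rows.py <<'E'
from h import *
import sys
# usage: cx cy r step_deg n [zt]
cx,cy,r,step,n=map(float,sys.argv[1:6]); n=int(n)
zt=float(sys.argv[6]) if len(sys.argv)>6 else 102
st=env.state();p=st['eef_pos'];R=Rn.from_euler('xyz',st['tcp_rot']).as_matrix()
d=p[:2]-[cx,cy];a0=np.degrees(np.arctan2(d[1],d[0]))
print("t",st['t'],"pos",p.round(1),"ang world",a0.round(1),"r",np.hypot(*d).round(2),"F",st['ft_force'].round(1),"open",(st['opening']*95.1).round(1)); 
open("log.txt","a").write(f"{st['t']} {p[0]} {p[1]}\n")
q=p.copy();out=[]
for i in range(1,n+1):
    a=np.radians(a0+step*i);t=np.array([cx+r*np.cos(a),cy+r*np.sin(a),p[2]+(zt-p[2])*(i==1)])
    out.append((R.T@(t-q)).round(1).tolist()+[0,0,0]);q=t
# tilt correction (tool frame) to z=+Y,x=-Z
G=np.array([[0,-1,0],[0,0,1],[-1,0,0]]);w=Rn.from_matrix(R.T@G).as_rotvec()
out[0][3:]=np.clip(w,-.03,.03).round(3).tolist()
print(out)
E
python3 rows.py 481 -277 30 -15 5
```

```text
Traceback (most recent call last):
  File "rows.py", line 8, in <module>
    print("t",st['t'],"pos",p.round(1),"ang world",a0.round(1),"r",np.hypot(*d).round(2),"F",st['ft_force'].round(1),"open",(st['opening']*95.1).round(1));
                                                                                                                            ^^^^^^^^^^^^^^^^^^^^^^^^^^
AttributeError: 'float' object has no attribute 'round'
```

```bash
sed -i "s/(st\['opening'\]\*95.1).round(1)/round(st['opening']*95.1,1)/" rows.py; python3 rows.py 481 -277 30 -15 5
```

```text
t 5.275 pos [ 453.2 -265.9  100.1] ang world 158.2 r 29.98 F [-1.  -0.2  0.2] open 14.1
[[-1.9, -3.8, 6.8, -0.0, 0.0, -0.002], [1.9, -5.5, 5.6, 0, 0, 0], [-0.0, -6.7, 4.0, 0, 0, 0], [-0.0, -7.5, 2.1, 0, 0, 0], [-0.0, -7.8, 0.1, 0, 0, 0]]
```

```bash
sed -i "s/p\[2\]+(zt-p\[2\])\*(i==1)/zt/" rows.py
```

Emit:
{"op": "step_arm", "data": {"rows": [[-1.9,-3.8,6.8,0,0,0],[0,-5.5,5.6,0,0,0],[0,-6.7,4.0,0,0,0],[0,-7.5,2.1,0,0,0],[0,-7.8,0.1,0,0,0]]}}

```text
t: 5.9
eef_pos: [485.3, -246.0, 100.3]
tcp_rot: [1.315, 1.566, 2.885]
ft_force: [-3.4, -7.7, -9.5]
opening: 0.15
```

```bash
python3 rows.py 481 -277 30 -15 8
```

```text
t 5.9 pos [ 485.3 -246.   100.3] ang world 82.0 r 31.27 F [-3.4 -7.7 -9.5] open 14.2
[[-1.7, -7.4, -3.3, -0.0, 0.001, -0.004], [-0.0, -6.8, -4.0, 0, 0, 0], [-0.0, -5.5, -5.6, 0, 0, 0], [-0.0, -3.9, -6.8, 0, 0, 0], [-0.0, -2.0, -7.6, 0, 0, 0], [-0.0, 0.1, -7.8, 0, 0, 0], [0.0, 2.1, -7.5, 0, 0, 0], [0.0, 4.0, -6.8, 0, 0, 0]]
```

Emit:
{"op": "step_arm", "data": {"rows": [[0,-7.4,-3.3,0,0,0],[0,-6.8,-4.0,0,0,0],[0,-5.5,-5.6,0,0,0],[0,-3.9,-6.8,0,0,0],[0,-2.0,-7.6,0,0,0],[0,0.1,-7.8,0,0,0],[0,2.1,-7.5,0,0,0],[0,4.0,-6.8,0,0,0]]}}

```text
t: 6.9
eef_pos: [504.5, -295.8, 100.0]
tcp_rot: [0.97, 1.557, 2.54]
ft_force: [-5.4, 6.4, 0.2]
opening: 0.151
```

```bash
python3 rows.py 481 -277 30 -18 8 100
```

```text
t 6.9 pos [ 504.5 -295.8  100. ] ang world -38.6 r 30.12 F [-5.4  6.4  0.2] open 14.4
[[0.1, 7.0, -6.3, -0.0, 0.008, -0.011], [0.1, 8.5, -3.9, 0, 0, 0], [0.1, 9.3, -1.1, 0, 0, 0], [0.1, 9.2, 1.9, 0, 0, 0], [0.1, 8.2, 4.6, 0, 0, 0], [0.1, 6.3, 6.9, 0, 0, 0], [0.1, 3.9, 8.5, 0, 0, 0], [0.1, 1.1, 9.3, 0, 0, 0]]
```

Emit:
{"op": "step_arm", "data": {"rows": [[0,7.0,-6.3,0,0.008,-0.011],[0,8.5,-3.9,0,0,0],[0,9.3,-1.1,0,0,0],[0,9.2,1.9,0,0,0],[0,8.2,4.6,0,0,0],[0,6.3,6.9,0,0,0],[0,3.9,8.5,0,0,0],[0,1.1,9.3,0,0,0]]}}

```text
t: 7.9
eef_pos: [451.4, -275.7, 100.3]
tcp_rot: [-1.273, 1.566, 0.293]
ft_force: [2.1, -2.9, -8.3]
opening: 0.151
```

```bash
python3 rows.py 481 -277 30 -18 8 100
```

```text
t 7.9 pos [ 451.4 -275.7  100.3] ang world 177.4 r 29.67 F [ 2.1 -2.9 -8.3] open 14.4
[[0.3, -1.5, 9.2, -0.005, 0.001, 0.005], [0.0, -4.6, 8.2, 0, 0, 0], [0.0, -6.9, 6.4, 0, 0, 0], [0.0, -8.5, 3.9, 0, 0, 0], [0.0, -9.3, 1.1, 0, 0, 0], [0.0, -9.2, -1.8, 0, 0, 0], [0.0, -8.2, -4.6, 0, 0, 0], [0.0, -6.4, -6.9, 0, 0, 0]]
```

Emit:
{"op": "step_arm", "data": {"rows": [[0,-1.5,9.2,-0.005,0,0.005],[0,-4.6,8.2,0,0,0],[0,-6.9,6.4,0,0,0],[0,-8.5,3.9,0,0,0],[0,-9.3,1.1,0,0,0],[0,-9.2,-1.8,0,0,0],[0,-8.2,-4.6,0,0,0],[0,-6.4,-6.9,0,0,0]]}}

```text
t: 8.9
eef_pos: [507.6, -260.0, 100.0]
tcp_rot: [1.958, 1.564, -2.749]
ft_force: [-14.3, -5.4, 0.4]
opening: 0.148
```

```bash
python3 rows.py 481 -277 30 -18 8 100
```

```text
t 8.9 pos [ 507.6 -260.   100. ] ang world 32.6 r 31.56 F [-14.3  -5.4   0.4] open 14.0
[[-0.0, -2.4, -9.5, 0.005, -0.003, -0.007], [0.0, -0.9, -9.3, 0, 0, 0], [0.0, 2.1, -9.2, 0, 0, 0], [0.1, 4.8, -8.1, 0, 0, 0], [0.1, 7.0, -6.2, 0, 0, 0], [0.1, 8.6, -3.7, 0, 0, 0], [0.1, 9.3, -0.9, 0, 0, 0], [0.1, 9.2, 2.1, 0, 0, 0]]
```

Emit:
{"op": "step_arm", "data": {"rows": [[0,-2.4,-9.5,0.005,-0.003,-0.007],[0,-0.9,-9.3,0,0,0],[0,2.1,-9.2,0,0,0],[0,4.8,-8.1,0,0,0],[0,7.0,-6.2,0,0,0],[0,8.6,-3.7,0,0,0],[0,9.3,-0.9,0,0,0],[0,9.2,2.1,0,0,0]]}}

```text
t: 9.9
eef_pos: [468.8, -303.7, 100.1]
tcp_rot: [-0.053, 1.565, 1.517]
ft_force: [9.6, 13.2, -4.8]
opening: 0.151
```

```bash
python3 rows.py 481 -277 30 -18 8 100
python3 - <<'E'
import numpy as np
from scipy.optimize import least_squares
d=np.loadtxt('log.txt')[1:,1:];d=np.unique(d,axis=0)
r=least_squares(lambda q:np.hypot(d[:,0]-q[0],d[:,1]-q[1])-q[2],[481,-277,30]);print(r.x,r.fun)
E
```

```text
t 9.9 pos [ 468.8 -303.7  100.1] ang world -114.5 r 29.37 F [ 9.6 13.2 -4.8] open 14.3
[[0.1, 8.1, 4.6, -0.001, 0.006, 0.0], [0.0, 5.8, 7.3, 0, 0, 0], [0.1, 3.3, 8.8, 0, 0, 0], [0.1, 0.4, 9.4, 0, 0, 0], [0.1, -2.5, 9.0, 0, 0, 0], [0.0, -5.2, 7.8, 0, 0, 0], [0.0, -7.3, 5.8, 0, 0, 0], [0.0, -8.8, 3.3, 0, 0, 0]]
[ 481.6600588  -276.08597452   30.35597478] [-0.0481347   0.12327704 -0.07309537 -0.15766306  0.15561609]
```

```bash
python3 rows.py 481.7 -276.1 30.3 -18 8 100
```

```text
t 9.9 pos [ 468.8 -303.7  100.1] ang world -115.0 r 30.48 F [ 9.6 13.2 -4.8] open 14.3
[[0.1, 7.8, 5.5, -0.001, 0.006, 0.0], [0.0, 5.8, 7.5, 0, 0, 0], [0.1, 3.2, 8.9, 0, 0, 0], [0.1, 0.3, 9.5, 0, 0, 0], [0.1, -2.6, 9.1, 0, 0, 0], [0.0, -5.3, 7.9, 0, 0, 0], [0.0, -7.5, 5.8, 0, 0, 0], [0.0, -8.9, 3.2, 0, 0, 0]]
```

Emit:
{"op": "step_arm", "data": {"rows": [[0,7.8,5.5,0,0.006,0],[0,5.8,7.5,0,0,0],[0,3.2,8.9,0,0,0],[0,0.3,9.5,0,0,0],[0,-2.6,9.1,0,0,0],[0,-5.3,7.9,0,0,0],[0,-7.5,5.8,0,0,0],[0,0,0,0,0,0]]}}

```text
t: 10.9
eef_pos: [468.2, -248.8, 100.2]
tcp_rot: [-2.285, 1.564, -0.716]
ft_force: [1.7, -2.1, -6.4]
opening: 0.153
```

```bash
python3 rows.py 481.7 -276.1 30.3 -10 4 100; python3 -c "
from h import *
im=env.read_camera('scene'); cv2.imwrite('pics/s4.png',im[:,:,::-1])
a=im[180:290,250:390]; cv2.imwrite('pics/s4z.png',cv2.resize(a,None,fx=5,fy=5,interpolation=cv2.INTER_CUBIC)[:,:,::-1])"
```

```text
t 10.9 pos [ 468.2 -248.8  100.2] ang world 116.3 r 30.43 F [ 1.7 -2.1 -6.4] open 14.6
[[0.2, -5.0, 1.8, -0.002, -0.004, 0.005], [0.0, -5.2, 1.0, 0, 0, 0], [0.0, -5.3, 0.1, 0, 0, 0], [0.0, -5.2, -0.8, 0, 0, 0]]
```

View pics/s4z.png

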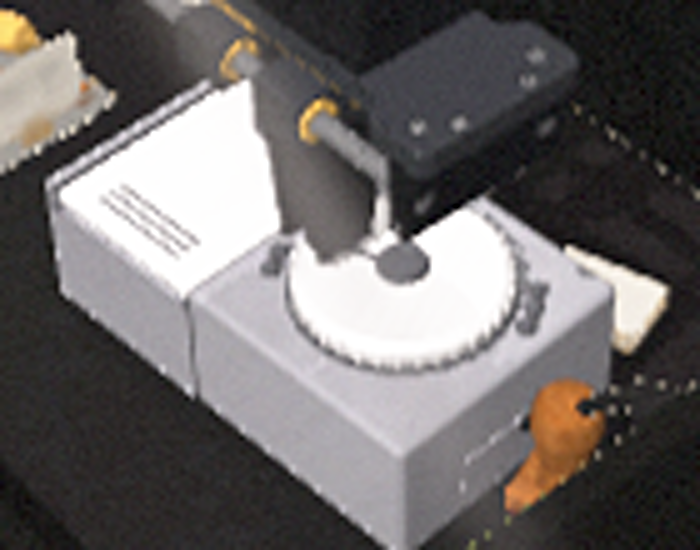

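```bash
python3 rows.py 481.7 -276.1 30.3 -10.5 5 100
```

```text
t 10.95 pos [ 468.  -249.   100.2] ang world 116.8 r 30.39 F [ 2.2 -0.6 -5.2] open 14.4
[[0.3, -5.2, 2.0, -0.002, -0.004, 0.005], [0.0, -5.4, 1.1, 0, 0, 0], [0.0, -5.5, 0.1, 0, 0, 0], [0.0, -5.5, -1.0, 0, 0, 0], [0.0, -5.2, -1.9, 0, 0, 0]]
```

Emit:
{"op": "step_arm", "data": {"rows": [[0,-5.2,2.0,0,-0.004,0.005],[0,-5.4,1.1,0,0,0],[0,-5.5,0.1,0,0,0],[0,-5.5,-1.0,0,0,0],[0,-5.2,-1.9,0,0,0],[0,0,0,0,0,0]]}}

```text
t: 11.7
eef_pos: [496.0, -249.6, 100.2]
tcp_rot: [1.639, 1.569, -3.076]
ft_force: [-0.7, -3.5, -4.5]
opening: 0.151
```

```bash
python3 rows.py 481.7 -276.1 30.3 15 8 100
python3 - <<'E'
import numpy as np
from scipy.optimize import least_squares
d=np.loadtxt('log.txt')[1:,1:];d=np.unique(d,axis=0)
r=least_squares(lambda q:np.hypot(d[:,0]-q[0],d[:,1]-q[1])-q[2],[481,-277,30]);print(r.x,r.fun.round(2))
p=d-r.x[:2];
from h import *
q=env.state()['eef_pos'][:2]-r.x[:2];print(np.degrees(np.arctan2(q[1],q[0])))
E
```

```text
t 11.7 pos [ 496.  -249.6  100.2] ang world 61.7 r 30.11 F [-0.7 -3.5 -4.5] open 14.4
[[0.2, 7.3, 3.0, -0.002, -0.0, -0.002], [0.0, 7.9, 0.8, 0, 0, 0], [0.0, 7.8, -1.3, 0, 0, 0], [0.0, 7.2, -3.3, 0, 0, 0], [0.0, 6.1, -5.0, 0, 0, 0], [0.0, 4.6, -6.4, 0, 0, 0], [0.0, 2.8, -7.4, 0, 0, 0], [0.0, 0.8, -7.9, 0, 0, 0]]
[ 481.61646323 -276.10993996   30.34026555] [-0.08  0.02  0.06  0.1  -0.03 -0.18 -0.12  0.22]
61.5440442182352
```

```bash
python3 rows.py 481.6 -276.1 30.3 18 8 100
```

```text
t 11.7 pos [ 496.  -249.6  100.2] ang world 61.5 r 30.16 F [-0.7 -3.5 -4.5] open 14.4
[[0.2, 8.9, 3.3, -0.002, -0.0, -0.002], [0.0, 9.5, 0.2, 0, 0, 0], [0.0, 9.1, -2.7, 0, 0, 0], [0.0, 7.8, -5.4, 0, 0, 0], [0.0, 5.8, -7.5, 0, 0, 0], [0.0, 3.1, -8.9, 0, 0, 0], [0.0, 0.2, -9.5, 0, 0, 0], [-0.0, -2.7, -9.1, 0, 0, 0]]
```

Emit:
{"op": "step_arm", "data": {"rows": [[0,8.9,3.3,0,0,0],[0,9.5,0.2,0,0,0],[0,9.1,-2.7,0,0,0],[0,7.8,-5.4,0,0,0],[0,5.8,-7.5,0,0,0],[0,3.1,-8.9,0,0,0],[0,0.2,-9.5,0,0,0],[0,-2.7,-9.1,0,0,0]]}}

```text
t: 12.7
eef_pos: [454.4, -290.3, 100.2]
tcp_rot: [-1.744, 1.562, -0.178]
ft_force: [15.9, 10.2, -10.9]
opening: 0.148
```

```bash
python3 rows.py 481.6 -276.1 30.3 18 8 100
```

```text
t 12.7 pos [ 454.4 -290.3  100.2] ang world -152.4 r 30.69 F [ 15.9  10.2 -10.9] open 14.0
[[0.3, -6.0, -7.4, -0.005, -0.002, 0.009], [0.1, -7.8, -5.5, 0, 0, 0], [0.1, -9.1, -2.8, 0, 0, 0], [0.1, -9.5, 0.1, 0, 0, 0], [0.1, -9.0, 3.1, 0, 0, 0], [0.1, -7.6, 5.7, 0, 0, 0], [0.0, -5.5, 7.8, 0, 0, 0], [0.0, -2.8, 9.1, 0, 0, 0]]
```

Emit:
{"op": "step_arm", "data": {"rows": [[0,-6.0,-7.4,-0.005,-0.002,0.009],[0,-7.8,-5.5,0,0,0],[0,-9.1,-2.8,0,0,0],[0,-9.5,0.1,0,0,0],[0,-9.0,3.1,0,0,0],[0,-7.6,5.7,0,0,0],[0,-5.5,7.8,0,0,0],[0,-2.8,9.1,0,0,0]]}}

```text
t: 13.7
eef_pos: [511.7, -278.1, 100.0]
tcp_rot: [0.836, 1.564, 2.405]
ft_force: [-9.0, -1.3, 0.1]
opening: 0.151
```

```bash
python3 rows.py 481.6 -276.1 30.3 15 7 100
```

```text
t 13.7 pos [ 511.7 -278.1  100. ] ang world -3.8 r 30.17 F [-9.  -1.3  0.1] open 14.4
[[0.1, 0.4, 7.9, -0.001, 0.005, -0.005], [0.0, 2.6, 7.5, 0, 0, 0], [0.1, 4.4, 6.6, 0, 0, 0], [0.1, 6.0, 5.2, 0, 0, 0], [0.1, 7.1, 3.5, 0, 0, 0], [0.0, 7.8, 1.5, 0, 0, 0], [0.0, 7.9, -0.5, 0, 0, 0]]
```

Emit:
{"op": "step_arm", "data": {"rows": [[0,0.4,7.9,0,0.005,-0.005],[0,2.6,7.5,0,0,0],[0,4.4,6.6,0,0,0],[0,6.0,5.2,0,0,0],[0,7.1,3.5,0,0,0],[0,7.8,1.5,0,0,0],[0,7.9,-0.5,0,0,0]]}}

```text
t: 14.58
eef_pos: [475.0, -246.3, 100.2]
tcp_rot: [-2.895, 1.561, -1.321]
ft_force: [3.7, -6.9, -10.1]
opening: 0.152
```

```bash
python3 rows.py 481.6 -276.1 30.3 10 2 100
```

```text
t 14.575 pos [ 475.  -246.3  100.2] ang world 102.4 r 30.55 F [  3.7  -6.9 -10.1] open 14.5
[[0.3, 5.0, -1.8, 0.003, -0.009, 0.002], [0.0, 4.7, -2.4, 0, 0, 0]]
```

Emit:
{"op": "step_arm", "data": {"rows": [[0,5.1,-1.8,0,-0.009,0.002],[0,4.9,-2.5,0,0,0],[0,0,0,0,0,0]]}}

```text
t: 14.95
eef_pos: [465.6, -250.3, 100.2]
tcp_rot: [-1.959, 1.568, -0.385]
ft_force: [0.5, -4.2, -6.3]
opening: 0.153
```

```bash
python3 rows.py 481.6 -276.1 30.3 -15 8 100; python3 -c "
from h import *
im=env.read_camera('scene'); cv2.imwrite('pics/s5.png',im[:,:,::-1])
a=im[180:290,250:390]; cv2.imwrite('pics/s5z.png',cv2.resize(a,None,fx=5,fy=5,interpolation=cv2.INTER_CUBIC)[:,:,::-1])"
```

```text
t 14.95 pos [ 465.6 -250.3  100.2] ang world 121.7 r 30.35 F [ 0.5 -4.2 -6.3] open 14.6
[[0.3, -7.2, 3.2, 0.003, -0.001, 0.003], [0.0, -7.8, 1.2, 0, 0, 0], [0.0, -7.9, -0.8, 0, 0, 0], [0.0, -7.4, -2.8, 0, 0, 0], [0.0, -6.4, -4.6, 0, 0, 0], [0.0, -5.0, -6.1, 0, 0, 0], [0.0, -3.2, -7.2, 0, 0, 0], [0.0, -1.2, -7.8, 0, 0, 0]]
```

View pics/s5z.png

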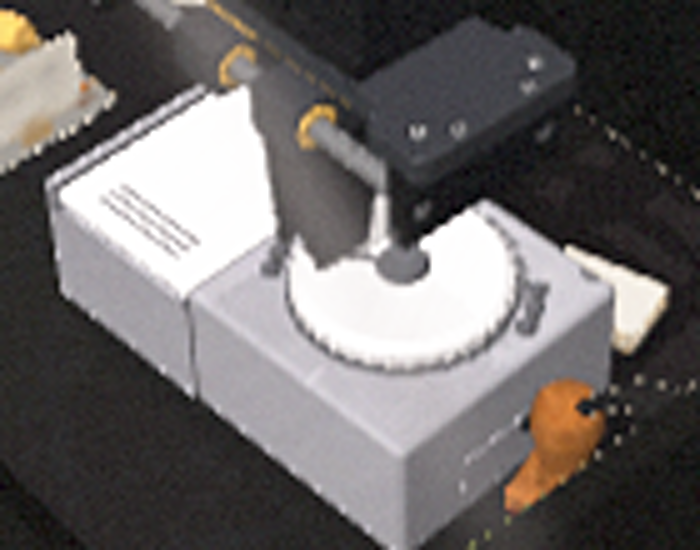

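Emit:
{"op": "step_arm", "data": {"rows": [[0,-7.2,3.2,0,0,0.003],[0,-7.8,1.2,0,0,0],[0,-7.9,-0.8,0,0,0],[0,-7.4,-2.8,0,0,0],[0,-6.4,-4.6,0,0,0],[0,-5.0,-6.1,0,0,0],[0,-3.2,-7.2,0,0,0],[0,-1.2,-7.8,0,0,0]]}}

```text
t: 16.0
eef_pos: [511.7, -273.9, 100.1]
tcp_rot: [1.496, 1.558, 3.074]
ft_force: [-4.2, 2.1, -0.5]
opening: 0.152
```

```bash
python3 rows.py 481.6 -276.1 30.3 -12 4 100
```

```text
t 16.0 pos [ 511.7 -273.9  100.1] ang world 4.2 r 30.18 F [-4.2  2.1 -0.5] open 14.4
[[0.1, 0.1, -6.3, 0.007, 0.001, -0.013], [0.0, 1.6, -6.1, 0, 0, 0], [0.0, 2.8, -5.7, 0, 0, 0], [0.0, 3.9, -5.0, 0, 0, 0]]
```

Emit:
{"op": "step_arm", "data": {"rows": [[0,0.1,-6.3,0.007,0.001,-0.013],[0,1.6,-6.1,0,0,0],[0,2.8,-5.7,0,0,0],[0,3.9,-5.0,0,0,0],[0,0,0,0,0,0]]}}

```text
t: 16.62
eef_pos: [503.0, -296.9, 100.1]
tcp_rot: [0.248, 1.569, 1.819]
ft_force: [-2.2, 0.1, -1.3]
opening: 0.155
```

```bash
python3 rows.py 481.6 -276.1 30.3 -3 6 100
```

```text
t 16.625 pos [ 503.  -296.9  100.1] ang world -44.3 r 29.83 F [-2.2  0.1 -1.3] open 14.7
[[0.1, 0.8, -1.4, 0.0, 0.002, -0.0], [-0.0, 1.2, -1.0, 0, 0, 0], [-0.0, 1.2, -1.0, 0, 0, 0], [-0.0, 1.3, -0.9, 0, 0, 0], [-0.0, 1.3, -0.8, 0, 0, 0], [-0.0, 1.4, -0.8, 0, 0, 0]]
```

Emit:
{"op": "step_arm", "data": {"rows": [[0,0.8,-1.4,0,0,0],[0,1.2,-1.0,0,0,0],[0,1.2,-1.0,0,0,0],[0,1.3,-0.9,0,0,0]]}}

```text
t: 17.12
eef_pos: [498.4, -300.8, 100.1]
tcp_rot: [0.172, 1.568, 1.743]
ft_force: [-0.3, 3.4, -1.4]
opening: 0.155
```

```bash
python3 rows.py 481.6 -276.1 30.3 -1.2 8 100
```

```text
t 17.125 pos [ 498.4 -300.8  100.1] ang world -55.7 r 29.83 F [-0.3  3.4 -1.4] open 14.7
[[0.1, 0.3, -0.7, 0.0, 0.003, -0.0], [-0.0, 0.5, -0.3, 0, 0, 0], [-0.0, 0.5, -0.3, 0, 0, 0], [-0.0, 0.5, -0.3, 0, 0, 0], [-0.0, 0.6, -0.3, 0, 0, 0], [-0.0, 0.6, -0.3, 0, 0, 0], [-0.0, 0.6, -0.3, 0, 0, 0], [-0.0, 0.6, -0.3, 0, 0, 0]]
```

Emit:
{"op": "step_arm", "data": {"rows": [[0,0.4,-0.4,0,0,0],[0,0.5,-0.3,0,0,0],[0,0.5,-0.3,0,0,0],[0,0.5,-0.3,0,0,0],[0,0.5,-0.3,0,0,0],[0,0.6,-0.3,0,0,0],[0,0.6,-0.3,0,0,0],[0,0.6,-0.3,0,0,0]]}}

```text
t: 18.12
eef_pos: [493.9, -303.3, 100.1]
tcp_rot: [0.15, 1.568, 1.721]
ft_force: [-0.5, 4.4, 0.1]
opening: 0.148
```

```bash
cat >> rows.py <<'E'
a=np.radians(a0); t=np.array([np.sin(a),-np.cos(a)]); F=st['ft_force'][:2]
print("resist cw N",-(F@t).round(2),"radial",(F@(d/np.hypot(*d))).round(2))
E
python3 rows.py 481.6 -276.1 30.3 -1.2 8 100
```

```text
t 18.125 pos [ 493.9 -303.3  100.1] ang world -65.6 r 29.89 F [-0.5  4.4  0.1] open 14.1
[[0.1, 0.4, -0.6, 0.0, 0.003, -0.0], [-0.0, 0.6, -0.2, 0, 0, 0], [-0.0, 0.6, -0.2, 0, 0, 0], [-0.0, 0.6, -0.2, 0, 0, 0], [-0.0, 0.6, -0.2, 0, 0, 0], [-0.0, 0.6, -0.2, 0, 0, 0], [-0.0, 0.6, -0.2, 0, 0, 0], [-0.0, 0.6, -0.2, 0, 0, 0]]
resist cw N 1.34 radial -4.2
```

Emit:
{"op": "step_arm", "data": {"rows": [[0,0.6,-0.25,0,0,0],[0,0.6,-0.25,0,0,0],[0,0.6,-0.2,0,0,0],[0,0.6,-0.2,0,0,0],[0,0.6,-0.2,0,0,0],[0,0.6,-0.2,0,0,0]]}}

```text
t: 18.88
eef_pos: [490.0, -304.8, 100.1]
tcp_rot: [0.161, 1.568, 1.732]
ft_force: [0.4, 3.8, -1.4]
opening: 0.151
```

```bash
python3 rows.py 481.6 -276.1 30.3 -1.2 6 100
```

```text
t 18.875 pos [ 490.  -304.8  100.1] ang world -73.6 r 29.89 F [ 0.4  3.8 -1.4] open 14.4
[[0.1, 0.5, -0.6, 0.0, 0.003, -0.0], [-0.0, 0.6, -0.2, 0, 0, 0], [-0.0, 0.6, -0.1, 0, 0, 0], [-0.0, 0.6, -0.1, 0, 0, 0], [-0.0, 0.6, -0.1, 0, 0, 0], [-0.0, 0.6, -0.1, 0, 0, 0]]
resist cw N 1.42 radial -3.58
```

Emit:
{"op": "step_arm", "data": {"rows": [[0,0.6,-0.2,0,0,0],[0,0.6,-0.2,0,0,0],[0,0.6,-0.15,0,0,0],[0,0.6,-0.1,0,0,0],[0,0.6,-0.1,0,0,0],[0,0.6,-0.1,0,0,0]]}}

```text
t: 19.62
eef_pos: [487.6, -305.4, 100.1]
tcp_rot: [-0.781, 1.567, 0.789]
ft_force: [4.6, 5.7, -2.2]
opening: 0.151
```

```bash
python3 rows.py 481.6 -276.1 30.3 -1.2 6 100
```

```text
t 19.625 pos [ 487.6 -305.4  100.1] ang world -78.5 r 29.91 F [ 4.6  5.7 -2.2] open 14.4
[[0.1, 0.5, -0.5, -0.0, 0.002, 0.002], [-0.0, 0.6, -0.1, 0, 0, 0], [-0.0, 0.6, -0.1, 0, 0, 0], [-0.0, 0.6, -0.1, 0, 0, 0], [-0.0, 0.6, -0.1, 0, 0, 0], [-0.0, 0.6, -0.1, 0, 0, 0]]
resist cw N 5.66 radial -4.64
```

Emit:
{"op": "step_arm", "data": {"rows": [[0,0,0,0,0,0],[0,0.3,-0.1,0,0,0]]}}

```text
t: 19.88
eef_pos: [487.8, -305.4, 100.1]
tcp_rot: [-0.996, 1.567, 0.575]
ft_force: [3.2, 5.3, -1.1]
opening: 0.154
```

```bash
python3 rows.py 481.6 -276.1 30.3 -1.2 2 100
```

```text
t 19.875 pos [ 487.8 -305.4  100.1] ang world -78.0 r 29.9 F [ 3.2  5.3 -1.1] open 14.6
[[0.1, 0.5, -0.5, -0.0, 0.002, 0.003], [-0.0, 0.6, -0.1, 0, 0, 0]]
resist cw N 4.23 radial -4.53
```

Emit:
{"op": "step_arm", "data": {"rows": [[0,-0.5,0.1,0,0,0],[0,-0.6,0.1,0,0,0],[0,-0.6,0.1,0,0,0]]}}

```text
t: 20.25
eef_pos: [489.1, -305.0, 100.1]
tcp_rot: [-0.735, 1.567, 0.836]
ft_force: [-1.9, 4.1, -0.6]
opening: 0.153
```

```bash
python3 rows.py 481.6 -276.1 30.3 -1.2 2 100
```

```text
t 20.25 pos [ 489.1 -305.   100.1] ang world -75.6 r 29.88 F [-1.9  4.1 -0.6] open 14.5
[[0.1, 0.5, -0.6, 0.0, 0.003, 0.002], [-0.0, 0.6, -0.1, 0, 0, 0]]
resist cw N -0.83 radial -4.41
```

Emit:
{"op": "step_arm", "data": {"rows": [[0,-0.6,0.15,0,0,0],[0,-0.6,0.15,0,0,0]]}}

```text
t: 20.5
eef_pos: [490.1, -304.8, 100.1]
tcp_rot: [-0.614, 1.568, 0.957]
ft_force: [-2.1, 2.8, -0.4]
opening: 0.152
```

```bash
python3 rows.py 481.6 -276.1 30.3 -1.2 2 100
```

```text
t 20.5 pos [ 490.1 -304.8  100.1] ang world -73.5 r 29.9 F [-2.1  2.8 -0.4] open 14.4
[[0.1, 0.5, -0.6, 0.0, 0.003, 0.002], [-0.0, 0.6, -0.2, 0, 0, 0]]
resist cw N -1.19 radial -3.24
```

Emit:
{"op": "step_arm", "data": {"rows": [[0,-0.6,0.2,0,0,0],[0,-0.6,0.2,0,0,0]]}}

```text
t: 20.75
eef_pos: [491.3, -304.4, 100.1]
tcp_rot: [-0.577, 1.568, 0.994]
ft_force: [-1.8, 3.0, -0.6]
opening: 0.147
```

```bash
python3 rows.py 481.6 -276.1 30.3 -1.2 8 100
```

```text
t 20.75 pos [ 491.3 -304.4  100.1] ang world -71.1 r 29.89 F [-1.8  3.  -0.6] open 14.0
[[0.1, 0.5, -0.6, 0.0, 0.003, 0.002], [-0.0, 0.6, -0.2, 0, 0, 0], [-0.0, 0.6, -0.2, 0, 0, 0], [-0.0, 0.6, -0.2, 0, 0, 0], [-0.0, 0.6, -0.1, 0, 0, 0], [-0.0, 0.6, -0.1, 0, 0, 0], [-0.0, 0.6, -0.1, 0, 0, 0], [-0.0, 0.6, -0.1, 0, 0, 0]]
resist cw N -0.75 radial -3.44
```

Emit:
{"op": "step_arm", "data": {"rows": [[0,0.6,-0.25,0,0,0],[0,0.6,-0.2,0,0,0],[0,0.6,-0.2,0,0,0],[0,0.6,-0.2,0,0,0],[0,0.6,-0.15,0,0,0],[0,0.6,-0.15,0,0,0]]}}

```text
t: 21.5
eef_pos: [488.0, -305.3, 100.1]
tcp_rot: [-0.79, 1.567, 0.781]
ft_force: [1.5, 6.1, -1.6]
opening: 0.153
```

```bash
python3 rows.py 481.6 -276.1 30.3 -1.2 3 100
```

```text
t 21.5 pos [ 488.  -305.3  100.1] ang world -77.7 r 29.92 F [ 1.5  6.1 -1.6] open 14.5
[[0.1, 0.5, -0.5, -0.0, 0.003, 0.003], [-0.0, 0.6, -0.1, 0, 0, 0], [-0.0, 0.6, -0.1, 0, 0, 0]]
resist cw N 2.8 radial -5.67
```

Emit:
{"op": "step_arm", "data": {"rows": [[0,0.5,-0.1,0,0,0],[0,0.5,-0.1,0,0,0]]}}

```text
t: 21.75
eef_pos: [487.7, -305.4, 100.1]
tcp_rot: [-1.049, 1.566, 0.521]
ft_force: [3.7, 5.8, -2.5]
opening: 0.147
```

```bash
python3 rows.py 481.6 -276.1 30.3 -1.2 3 100
```

```text
t 21.75 pos [ 487.7 -305.4  100.1] ang world -78.2 r 29.95 F [ 3.7  5.8 -2.5] open 14.0
[[0.1, 0.6, -0.5, -0.0, 0.003, 0.004], [-0.0, 0.6, -0.1, 0, 0, 0], [-0.0, 0.6, -0.1, 0, 0, 0]]
resist cw N 4.8 radial -4.89
```

Emit:
{"op": "step_arm", "data": {"rows": [[0,0.7,-0.1,0,0,0],[0,0.7,-0.1,0,0,0]]}}

```text
t: 22.0
eef_pos: [487.4, -305.4, 100.1]
tcp_rot: [-1.256, 1.564, 0.314]
ft_force: [4.6, 7.2, -3.2]
opening: 0.15
```

```bash
python3 rows.py 481.6 -276.1 30.3 -1.2 3 100
```

```text
t 22.0 pos [ 487.4 -305.4  100.1] ang world -78.8 r 29.9 F [ 4.6  7.2 -3.2] open 14.3
[[0.1, 0.5, -0.5, -0.001, 0.002, 0.007], [-0.0, 0.6, -0.1, 0, 0, 0], [-0.0, 0.6, -0.1, 0, 0, 0]]
resist cw N 5.9 radial -6.18
```

Emit:
{"op": "step_arm", "data": {"rows": [[0,-0.8,0.1,0,0,0],[0,-0.8,0.15,0,0,0],[0,-0.8,0.2,0,0,0],[0,-0.8,0.2,0,0,0],[0,-0.8,0.25,0,0,0],[0,-0.6,0.2,0,0,0]]}}

```text
t: 22.75
eef_pos: [491.6, -304.3, 100.1]
tcp_rot: [-1.116, 1.565, 0.454]
ft_force: [-3.2, 2.6, 1.1]
opening: 0.151
```

```bash
python3 rows.py 481.6 -276.1 30.3 -1.2 3 100
```

```text
t 22.75 pos [ 491.6 -304.3  100.1] ang world -70.5 r 29.87 F [-3.2  2.6  1.1] open 14.3
[[0.1, 0.5, -0.6, -0.0, 0.003, 0.005], [-0.0, 0.6, -0.2, 0, 0, 0], [-0.0, 0.6, -0.2, 0, 0, 0]]
resist cw N -2.1 radial -3.53
```

Emit:
{"op": "step_arm", "data": {"rows": [[0,-0.6,0.25,0,0,0],[0,-0.6,0.25,0,0,0],[0,-0.6,0.25,0,0,0]]}}

```text
t: 23.12
eef_pos: [492.2, -304.0, 100.1]
tcp_rot: [-0.892, 1.567, 0.679]
ft_force: [-6.8, -0.0, 1.4]
opening: 0.149
```

```bash
python3 rows.py 481.6 -276.1 30.3 -1.2 3 100
```

```text
t 23.125 pos [ 492.2 -304.   100.1] ang world -69.2 r 29.87 F [-6.8 -0.   1.4] open 14.1
[[0.1, 0.4, -0.6, -0.0, 0.002, 0.003], [-0.0, 0.6, -0.2, 0, 0, 0], [-0.0, 0.6, -0.2, 0, 0, 0]]
resist cw N -6.37 radial -2.37
```

Emit:
{"op": "step_arm", "data": {"rows": [[0,0.8,-0.3,0,0,0],[0,0.8,-0.25,0,0,0],[0,0.8,-0.2,0,0,0],[0,0.7,-0.2,0,0,0],[0,0.7,-0.2,0,0,0],[0,0.7,-0.15,0,0,0],[0,0.6,-0.1,0,0,0]]}}

```text
t: 24.0
eef_pos: [487.9, -305.3, 100.1]
tcp_rot: [-1.191, 1.565, 0.379]
ft_force: [2.1, 5.0, -2.1]
opening: 0.149
```

```bash
python3 rows.py 481.6 -276.1 30.3 -1.2 3 100
```

```text
t 24.0 pos [ 487.9 -305.3  100.1] ang world -77.9 r 29.9 F [ 2.1  5.  -2.1] open 14.2
[[0.1, 0.5, -0.5, -0.0, 0.002, 0.005], [-0.0, 0.6, -0.1, 0, 0, 0], [-0.0, 0.6, -0.1, 0, 0, 0]]
resist cw N 3.06 radial -4.47
```

Emit:
{"op": "step_arm", "data": {"rows": [[0,0,0,0,0,0],[0,0,0,0,0,0],[-30,0,0,0,0,0],[-35,0,0,0,0,0]], "grip": 21}}

```text
t: 24.5
eef_pos: [487.6, -306.9, 165.2]
tcp_rot: [-1.416, 1.566, 0.154]
ft_force: [0.0, 0.3, 0.2]
opening: 0.217
```

Run:
```python
from h import *
st=env.state();print(st['t'],st['eef_pos'],st['ft_force'],st['opening']*95);R=Rn.from_euler('xyz',st['tcp_rot']).as_matrix();print(R.round(3))
G=np.array([[0,-1,0],[0,0,1],[-1,0,0]]);print(Rn.from_matrix(R.T@G).as_rotvec(), R.T@(np.array([500.2,-181.5,165])-st['eef_pos']))
im=env.read_camera('scene'); cv2.imwrite('pics/s6.png',im[:,:,::-1])
a=im[170:290,240:390]; cv2.imwrite('pics/s6z.png',cv2.resize(a,None,fx=5,fy=5,interpolation=cv2.INTER_CUBIC)[:,:,::-1])
```

```text
24.5 [ 487.56517828 -306.93825502  165.21056273] [0.04745331 0.31848434 0.17686693] 20.653437682430592
[[ 0.005 -1.     0.   ]
 [ 0.001  0.     1.   ]
 [-1.    -0.005  0.001]]
[-0.00047728  0.00070605  0.00454063] [  0.35636136 -12.57366362 125.44407068]
```

View pics/s6z.png

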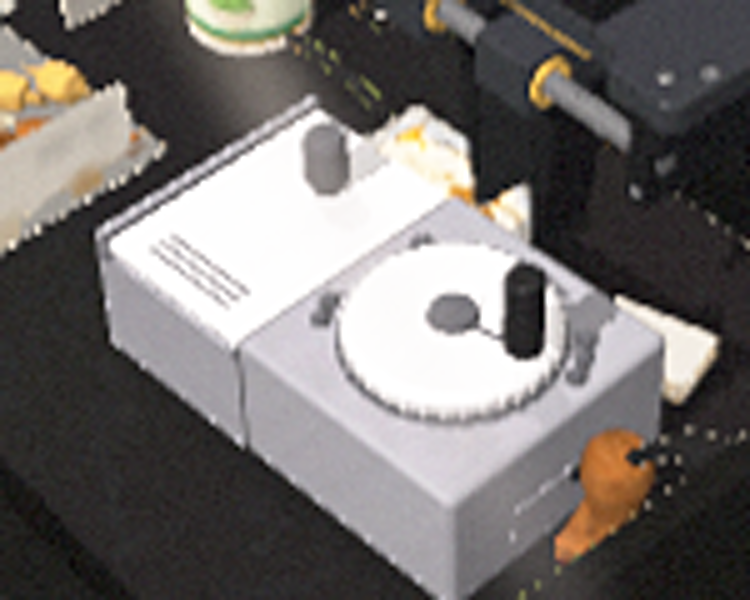

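Emit:
{"op": "step_arm", "data": {"rows": [[0,-4.2,42,0,0,0.004],[0,-4.2,42,0,0,0],[0,-4.2,41.5,0,0,0],[0,0,0,0,0,0],[25,0,0,0,0,0],[0,0,0,0,0,0]], "grip": 42}}

```text
t: 25.3
eef_pos: [504.1, -183.2, 146.6]
tcp_rot: [-2.203, 1.553, -0.634]
ft_force: [-0.3, 0.2, 0.6]
opening: 0.44
```

Run:
```python
from h import *
st=env.state();print(st['t'],st['eef_pos'],st['opening']*95);R=Rn.from_euler('xyz',st['tcp_rot']).as_matrix();print(R.round(3))
G=np.array([[0,-1,0],[0,0,1],[-1,0,0]]);print(Rn.from_matrix(R.T@G).as_rotvec(), R.T@(np.array([500.2,-181.5,90])-st['eef_pos']))
```

```text
25.3 [ 504.08950392 -183.16846322  146.62239328] 41.81059929498319
[[ 0.014 -1.     0.002]
 [-0.01   0.002  1.   ]
 [-1.    -0.014 -0.01 ]]
[-0.0018004  -0.0102911   0.01400971] [56.54219597  4.68574664  2.24305257]
```

Emit:
{"op": "step_arm", "data": {"rows": [[0,4.3,2.2,0,-0.01,0.014],[28,0,0,0,0,0],[26,0,0,0,0,0],[0,0,0,0,0,0]]}}

```text
t: 25.8
eef_pos: [500.6, -183.8, 94.6]
tcp_rot: [-2.093, 1.568, -0.527]
ft_force: [0.5, 0.5, 0.3]
opening: 0.442
```

Run:
```python
from h import *
st=env.state();print(st['t'],st['eef_pos'],st['ft_force'],st['opening']*95);R=Rn.from_euler('xyz',st['tcp_rot']).as_matrix();print(R.round(3))
G=np.array([[0,-1,0],[0,0,1],[-1,0,0]]);print(Rn.from_matrix(R.T@G).as_rotvec(), R.T@(np.array([500.2,-181.5,90])-st['eef_pos']))
im=env.read_camera('scene')
a=im[150:270,240:390]; cv2.imwrite('pics/s7z.png',cv2.resize(a,None,fx=5,fy=5,interpolation=cv2.INTER_CUBIC)[:,:,::-1])
```

```text
25.8 [ 500.60424407 -183.79927059   94.63743381] [0.48023754 0.53667522 0.26820169] 42.022720282018916
[[ 0.003 -1.     0.004]
 [-0.001  0.004  1.   ]
 [-1.    -0.003 -0.001]]
[-0.00419887 -0.0014685   0.00253786] [4.63300049 0.42567259 2.30433509]
```

View pics/s7z.png

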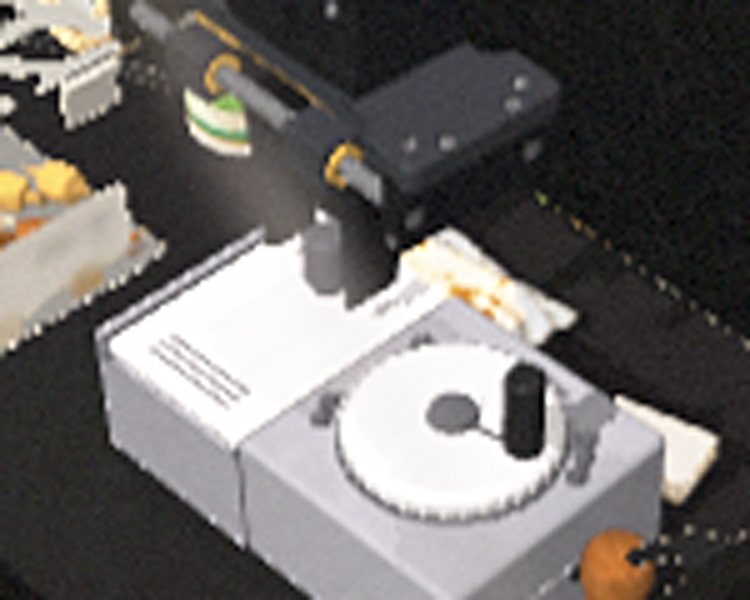

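Emit:
{"op": "step_arm", "data": {"rows": [[5,0.4,2.3,0,0,0],[0,0,0,0,0,0]]}}

```text
t: 26.1
eef_pos: [501.3, -182.2, 92.4]
tcp_rot: [-2.064, 1.564, -0.497]
ft_force: [-0.7, -0.1, -0.8]
opening: 0.447
```

Emit:
{"op": "step_arm", "data": {"rows": [[0,0,0,0,0,0],[0,0,0,0,0,0],[0,0,0,0,0,0],[0,0,0,0,0,0]], "grip": 0}}

```text
t: 26.6
eef_pos: [501.2, -181.1, 93.4]
tcp_rot: [-1.909, 1.564, -0.342]
ft_force: [-0.6, 2.4, -0.2]
opening: 0.177
```

Emit:
{"op": "step_arm", "data": {"rows": [[0,0.6,0,0,0,0],[0,0.6,0,0,0,0],[0,0.6,0,0,0,0],[0,0.6,0,0,0,0]]}}

```text
t: 27.1
eef_pos: [499.2, -181.2, 93.4]
tcp_rot: [-1.91, 1.563, -0.343]
ft_force: [1.4, 2.2, -1.0]
opening: 0.177
```

Emit:
{"op": "step_arm", "data": {"rows": [[0,1,-0.05,0,0,0],[0,1.5,-0.1,0,0,0],[0,2.5,-0.15,0,0,0],[0,4,-0.25,0,0,0],[0,5,-0.3,0,0,0],[0,5,-0.3,0,0,0],[0,5,-0.3,0,0,0]]}}

```text
t: 27.98
eef_pos: [473.7, -182.8, 93.4]
tcp_rot: [-1.921, 1.562, -0.354]
ft_force: [2.3, 1.7, 1.0]
opening: 0.178
```

Emit:
{"op": "step_arm", "data": {"rows": [[0,5,-0.3,0,0,0],[0,5,-0.3,0,0,0],[0,4,-0.25,0,0,0],[0,4,-0.25,0,0,0],[0,4,-0.25,0,0,0]]}}

```text
t: 28.6
eef_pos: [450.0, -184.1, 93.4]
tcp_rot: [-1.926, 1.562, -0.36]
ft_force: [0.7, 1.6, 1.7]
opening: 0.177
```

Emit:
{"op": "step_arm", "data": {"rows": [[0,1.5,-0.1,0,0,0],[0,1.5,-0.1,0,0,0],[0,1.5,-0.1,0,0,0],[0,1.2,-0.1,0,0,0],[0,1,-0.05,0,0,0],[0,1,-0.05,0,0,0],[0,0.8,0,0,0,0],[0,0.8,0,0,0,0]]}}

```text
t: 29.6
eef_pos: [441.6, -184.7, 93.5]
tcp_rot: [-1.883, 1.559, -0.318]
ft_force: [8.3, 6.0, -2.3]
opening: 0.179
```

Emit:
{"op": "step_arm", "data": {"rows": [[0,0.8,0,0,0,0],[0,0.8,0,0,0,0],[0,0.8,0,0,0,0]]}}

```text
t: 29.98
eef_pos: [441.5, -184.7, 93.4]
tcp_rot: [-1.851, 1.553, -0.287]
ft_force: [7.1, 5.6, -1.3]
opening: 0.174
```

Emit:
{"op": "step_arm", "data": {"rows": [[0,0,0,0,0,0],[0,0,0,0,0,0],[0,0,0,0,0,0],[-20,0,0,0,0,0],[-40,0,0,0,0,0],[-50,0,0,0,0,0],[-40,0,0,0,0,0],[0,0,0,0,0,0]], "grip": 40}}

```text
t: 30.98
eef_pos: [437.8, -184.4, 247.0]
tcp_rot: [-1.867, 1.558, -0.302]
ft_force: [-0.2, -0.2, -0.7]
opening: 0.42
```

Emit:
{"op": "step_arm", "data": {"rows": [[0,0,45,0,0,0],[0,0,45,0,0,0],[0,0,45,0,0,0],[0,0,0,0,0,0]]}}

```text
t: 31.48
eef_pos: [437.2, -46.3, 243.3]
tcp_rot: [-1.919, 1.562, -0.357]
ft_force: [-1.5, 0.7, 0.2]
opening: 0.421
```

Run:
```python
from h import *
st=env.state();print(st['t'],st['eef_pos'],st['ft_force'],st['opening']*95)
im=env.read_camera('scene')
a=im[170:290,240:390]; cv2.imwrite('pics/s8z.png',cv2.resize(a,None,fx=5,fy=5,interpolation=cv2.INTER_CUBIC)[:,:,::-1])
im=env.read_camera('side')
a=im[190:290,260:400]; cv2.imwrite('pics/d8z.png',cv2.resize(a,None,fx=5,fy=5,interpolation=cv2.INTER_CUBIC)[:,:,::-1])
```

```text
31.475 [437.21285854 -46.26274892 243.25685292] [-1.52456267  0.70994619  0.21176093] 40.028560068449764
```

View pics/s8z.png

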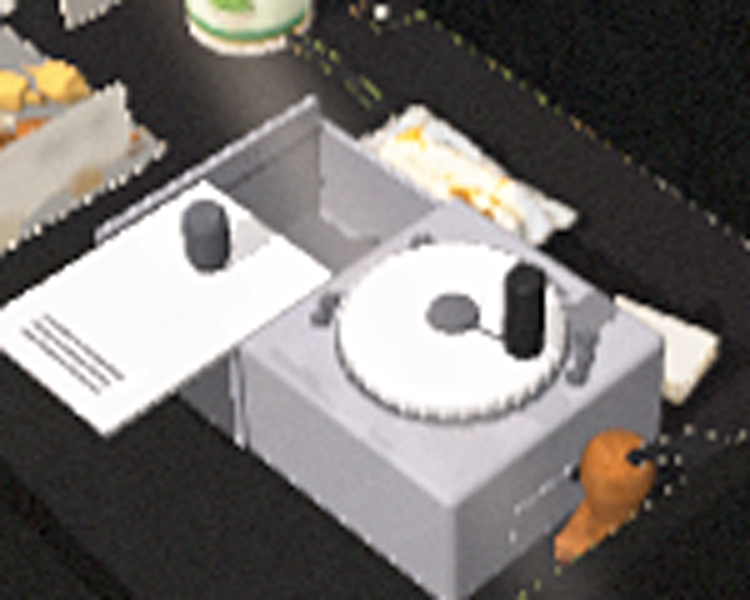

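View pics/d8z.png

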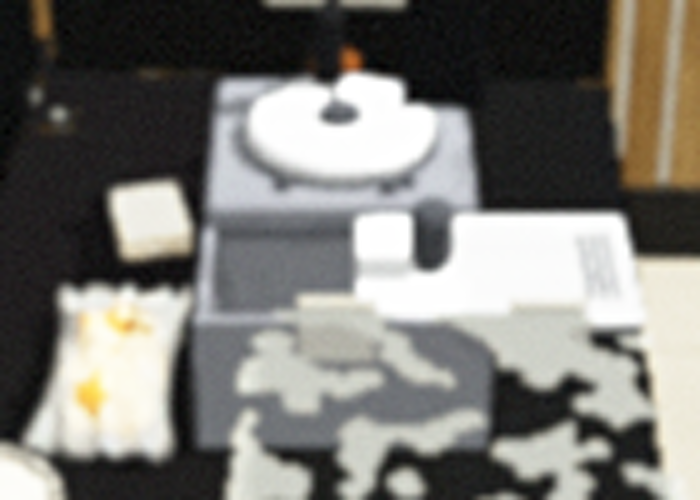

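Run:
```python
from h import *
a=cast("scene",327/5+240,137/5+170,84);b=cast("scene",205/5+240,214/5+170,84);print(a,b,np.linalg.norm(a-b))
a=cast("side",*d0(277,207),84);b=cast("side",*d0(433,207),84);print(np.linalg.norm(a-b))
env.job_done()
```

```text
[ 499.5 -185.    84. ] [ 439.5 -188.1   84. ] 60.08002996004579
59.975078157514766
the job is handed in; nothing more can be done
```

The key box is open: I dialled the combination, pulled the lid fully open and let go. I handed the job in at about 31.6 s, with the arm clear of everything.

- **Dialling:** I gripped the crank and turned it clockwise past the single stud twice, stopping at it the third time, about 2° off. I then turned it counter-clockwise past the pair once and stopped at it the second time, also about 2° off. Both offsets depend on a box angle of about 3.5° that I measured in the images, good to roughly 1.5°.
- **Finding the stop:** Going slowly clockwise, the dial stopped about 22° beyond the three studs. It resisted with about 5–6 N, under the limit of about 13 N at the crank.
- **A check that looked wrong at first:** When I backed off, the dial moved freely for about 9°, so I thought the latch had not dropped. It then stopped firmly at about 6 N in that direction too, so the latch had dropped with some play. I brought the dial back gently to the clockwise stop and let go there.
- **Lid:** It slid at about 2 N to a firm end stop. The arm measured 59.7 mm of travel, and the two cameras gave 60.1 mm and 60.0 mm, against 60 mm for fully open.
- **Goods:** In the last pictures the bar, labels and stamp look to be where they were in the first pictures. I judged this by eye only.

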